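# Wedge the rocking bust plinth

### The arm

A 6-joint arm with a two-finger parallel gripper is mounted at the origin on the work surface. World frame = base frame: x ahead of the robot, y to its left, z up, the work surface at z = 0. Lengths are in mm, angles in rad, forces in N, time in s.
With the tool pointing down it reaches from about 350 to 875 mm from the base axis. Payload 4.2 kg.
Tool frame: the origin (TCP) lies midway between the tips of the shut fingers; the grasp point (between the pads) lies 19 mm behind it; z points along the fingers, y is the line along which they close (so a half turn about z gives the same grasp; the last joint's range is limited). The gripper opens to 85 mm and grips with 20 to 120 N. Pads are 22 mm wide; open, the fingers measure 114 mm over their backs; the gripper's body (76 mm by 85 mm) begins 54 mm behind the grasp point. The pads swing forward as they close: fully open they stand 13 mm farther back than shut.
Start: joints at [-1.049, 0.385, 0.008, 0, -1.194, -0.259], TCP at [162.383, -603.516, 231.312] pointing down, gripper open.
Joint ranges: [-3.14, 3.14], [-1.21, 2.06], [-1.07, 1.41], [-3.16, 2.05], [-2.99, -0.16], [-3.1, 3.1]. Speed limits (rad/s): [2.79, 2.79, 3.14, 3.14, 3.14, 3.14].

### API

Orientations are given as a unit quaternion [x, y, z, w].
In Python, from bench import sensors, get_image, camera_params, job_done gives the robot as it stands.
- The arm moves only by the tool servo_tool, never from a script. Its argument "motion" is a list of rows, each an object with "travel": the shift along the tool's x, y, z as a fraction of full scale, a list of three; "rot": the turn, a rotation vector about the tool's x, y, z as a fraction of full scale, a list of three; "hand": the opening, from 0 (shut) to 1 (fully open). In form: [{"travel": [x, y, z], "rot": [wx, wy, wz], "hand": hand}, ...]. A call has 1 to 10 rows; each row shifts and turns the commanded pose from where the row before left it, along the tool's axes as they then stand; what a row does not reach is not made up. Full scale, the value 1, is 25 cm for a shift and 360 degrees for a turn. A row lasts 1/12 s, in which the tool goes at most 41.7 mm and 7.16 degrees, less where a joint would pass 70% of its speed; a pose out of reach is approached as far as the arm can. A call with a number of a shift or a turn outside -1 to 1 is refused whole. A call with a gripper value outside its range is refused whole. The fingers move at their own pace and stop on an object; the grip force is fixed at half the most. Time passes only in rows, so rows that do not move let the fingers close. It gives the time, the measured TCP pose, the force, the opening and the grip force at its end, in the units of the state.
- sensors.read_state(): the state, without advancing time (a new reading comes with each control period).
- get_image(name): name is "side" or "top" or "wrist"; returns (picture, depth): 480x640x3 uint8, red, green, blue; 480x640 float32, mm along the optical axis (not along the pixel's ray), 0 where there is no reading.
- camera_params(name): a dict with "camera_matrix" (3x3 intrinsics, pixels), "R" (3x3) and "t" (3): a world point X has camera coordinates R X + t; the wrist camera has in their place "mount" (4x4, takes a point from camera to tool coordinates, whose origin is the TCP and whose axes are the flange's). Camera axes: x right, y down, z forward; pixel columns grow to the right and rows downward; lengths in mm; the calibration is good to about 2 mm. A picture is of the moment at which its call begins: read the wrist's pose just before it. camera_params takes no time and is no camera call.
- job_done(): hands the job in; it is judged then, once.
The state is a dict: "clock": time; "joints": joint angles; "joint_vel": joint speeds; "joint_efforts": joint torques, N m; "position": TCP position; "ee_rot": TCP orientation; "contact_force": force on the tool from outside, world axes, zero at the start; "wrist_torque": the same for the moment, N m; "gripper_width": finger opening in mm; "grasp_force": force on a finger pad.
Only numpy, scipy, OpenCV 4.12 (cv2) and the standard library are available. Lean on these libraries where they do the work, as an engineer would, in place of code of your own. Each camera call takes 0.05 s, during which the arm holds its last target. There are 200 camera calls.

### The job

The plinth with the creature bust rocks because the foot at one corner is too short. Push the loose wooden wedge, thin end first, under that short foot until it is snug and carries the corner, then press down firmly with the fingertips on the plinth's top above that foot to feel that it no longer rocks (push the wedge in further if it still does), and leave the plinth standing level and steady on the wedge. Only push and press: pinch, ram or pick up nothing, and leave the plinth and the other things on the bench where they are.

Things in the scene. Friction and masses are not known exactly. Their poses are not given: they have to be found in the camera images.
- plinth: Square plinth, dark grey sides, pale top; dark horned bust fixed near its middle (120 mm wide, to 225 mm high), grey boulder opposite the short foot; 2 kg. Origin: its centre at bench level; x, y along its sides, z up. Top 220 x 220 mm, flat, 70 mm high; underside 22 mm high. Round rubber feet, 20 mm wide at the bottom, at x, y = +-85 mm; the one at +x, -y is short, the others stand on the bench.
- press_corner (a point): Point on the plinth's top (70 mm above the bench when level), straight above the short foot's centre, 25 mm in from both edges: the place to press (within about 15 mm of it). Unwedged, the plinth stands level by itself, but tips down here when pressed with more than about 4 N; test with 10 N or so. The corner is free of the bust and boulder.
- short_foot_place (a point): Point at bench level straight below the centre of the short foot (20 mm wide at its bottom, so the edge that the wedge meets is 10 mm from here towards the plinth's -y side). Its gap above the bench is 5 to 10 mm, unknown and different each time. Push the wedge along the plinth's +y.
- wedge: Loose brown wooden wedge, 130 mm long, 56 mm wide, 60 g, tapering evenly from 16 mm thick at its butt to 3 mm at its thin end (1 mm per 10 mm). Lies flat beside the plinth's -y side, thin end roughly towards the short foot. Origin: centre of its underside; x to the thin end, z up. Slides at under 1 N until it jams snug under the foot and stays; over about 6 N then shoves the plinth along.
- wedge_tip (a point): Middle of the wedge's thin end, at bench level (65 mm from its origin).
- wedge_butt (a point): Middle of the wedge's flat butt end, the face to push, half-way up (8 mm above the bench, 65 mm behind its origin).
- gas_torch: Bystander: upright yellow gas torch canister, 64 mm across, 195 mm high with its brass burner. Origin: centre of its underside.
- paint_jar: Bystander: round jar of green paint with white lid, 62 mm across, 75 mm high. Origin: centre of its underside.
- screwdriver: Bystander: screwdriver with orange handle, 150 mm long, lying on the bench beside the plinth. Origin: middle of its length, at bench level; x along it to its tip.
Mind the look-alikes: they are no part of the job. There is more than one size of the wedge; the one meant has the size given above.

How it is judged:
By the outcome, as a careful person would: the job done as asked, in the order asked, and still so for the second after the job is handed in, with the robot touching nothing.
It also fails if it takes over 53 s, if anything falls off the work surface, if the arm or the gripper's body presses on something with over 40 N, if the wrist force passes 120 N, or if a joint passes its speed limit or range.

## Working session

There is one attempt and no reset: what is moved stays moved. The work goes in short steps, Python scripts to look and compute and a tool call to move; the robot and the scene stay as the last step left them, time stands still between calls to the robot, and variables do not carry over. Pictures are saved under pics/ and viewed, at most 10 in all, crops included, and the job is handed in when it is done.

Besides the shell and the picture viewer there is one more tool, called after "Emit:" as name(argument=value, ...), one argument or row to a line, values as JSON. servo_tool: Moves the arm, as the interface text tells. Its arguments: {"type":"object","properties":{"motion":{"type":"array"}},"required":["motion"]}

```bash
ls; mkdir -p pics
python3 - <<'E'
from bench import *
import cv2,numpy as np
s=sensors.read_state(); print({k:np.round(v,3).tolist() for k,v in s.items()})
for n in("top","side"):
    p,d=get_image(n); cv2.imwrite(f"pics/{n}0.png",p[:,:,::-1]); np.savez(f"pics/{n}0.npz",p=p,d=d)
    print(n,camera_params(n))
print(camera_params("wrist"))
E
```

```text
pics
{'clock': 0.0, 'joints': [-1.049, 0.386, 0.007, -0.001, -1.194, -0.259], 'joint_vel': [-0.001, -0.001, 0.001, 0.002, -0.002, 0.001], 'joint_efforts': [0.001, -39.229, 18.84, 4.186, -0.005, -0.0], 'position': [162.202, -602.956, 230.186], 'ee_rot': [-0.131, 0.991, 0.001, -0.0], 'contact_force': [0.53, -0.692, -0.404], 'wrist_torque': [-0.001, -0.006, 0.034], 'grasp_force': 0.0, 'gripper_width': 85.334}
top {'camera_matrix': array([[517.91938874,   0.        , 315.0682869 ],
       [  0.        , 517.91938874, 245.7546029 ],
       [  0.        ,   0.        ,   1.        ]]), 'R': array([[ 0.02249727, -0.99971614, -0.00784269],
       [-0.99121765, -0.02128213, -0.13051679],
       [ 0.13031283,  0.01071009, -0.99141508]]), 't': array([ -61.93706601,  601.19316915, 1048.25568207])}
side {'camera_matrix': array([[583.47925308,   0.        , 315.2189452 ],
       [  0.        , 583.47925308, 239.86819573],
       [  0.        ,   0.        ,   1.        ]]), 'R': array([[-0.70256128, -0.7112447 , -0.02320816],
       [-0.44978337,  0.46909215, -0.76003124],
       [ 0.55145495, -0.52352988, -0.64947202]]), 't': array([376.15222705, 339.3445324 , 883.85122433])}
{'camera_matrix': array([[381.40804568,   0.        , 320.56326165],
       [  0.        , 381.40804568, 233.59551685],
       [  0.        ,   0.        ,   1.        ]]), 'mount': array([[-7.13645478e-04, -9.55408160e-01, -2.95287552e-01,
         7.54303598e+01],
       [ 9.99999378e-01, -4.28712904e-04, -1.02967167e-03,
         1.17690122e+00],
       [ 8.57163133e-04, -2.95288103e-01,  9.55407872e-01,
        -1.43125394e+02],
       [ 0.00000000e+00,  0.00000000e+00,  0.00000000e+00,
         1.00000000e+00]])}
```

View pics/top0.png

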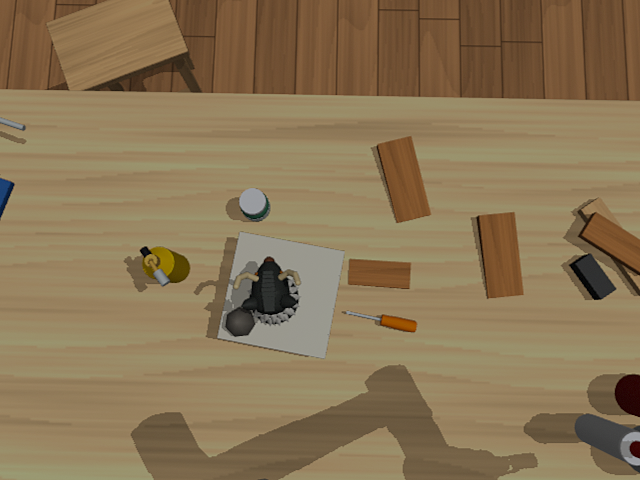

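View pics/side0.png

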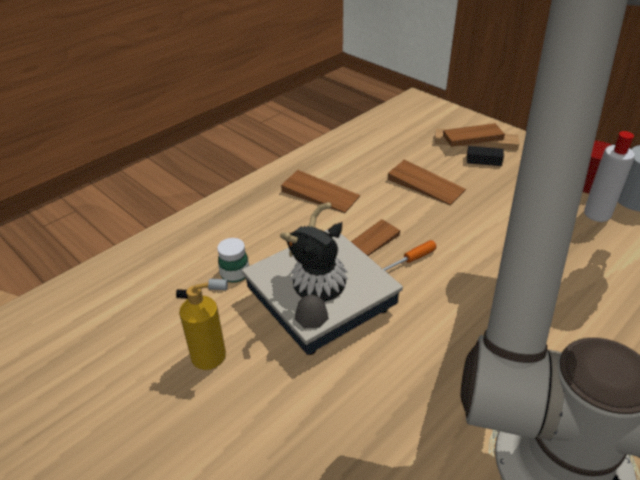

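The top view shows the plinth with its boulder at (240,322), so the short foot is at the opposite corner, near (344,250). Wedge candidates:
- (380,274), about 61x28 px, roughly 130x56 mm, next to the short corner
- (403,180), about 85 px long, too big
- (500,255), too big
- (615,245), too big and leaning on another board

I choose (380,274). Next I measure it and check it in a crop.

```bash
cat > h.py <<'E'
import numpy as np,cv2
from bench import *
def ray(n,uv,z):
    c=camera_params(n);K,R,t=c["camera_matrix"],c["R"],c["t"]
    d=R.T@np.linalg.inv(K)@np.array([uv[0],uv[1],1.]);o=-R.T@t
    return o+d*(z-o[2])/d[2]
def cloud(n,d):
    c=camera_params(n);K,R,t=c["camera_matrix"],c["R"],c["t"]
    v,u=np.mgrid[:480,:640]
    P=np.stack([(u-K[0,2])/K[0,0]*d,(v-K[1,2])/K[1,1]*d,d],-1)
    return (P-t)@R
E
python3 - <<'E'
from h import *
f=np.load("pics/top0.npz");p,d=f["p"],f["d"]
X=cloud("top",d);hsv=cv2.cvtColor(p,cv2.COLOR_RGB2HSV)
def big(m,roi):
    r=np.zeros_like(m);u0,v0,u1,v1=roi;r[v0:v1,u0:u1]=m[v0:v1,u0:u1]
    cs,_=cv2.findContours(r,cv2.RETR_EXTERNAL,cv2.CHAIN_APPROX_NONE);return max(cs,key=cv2.contourArea)
print("hsv wedge",hsv[274,380],"bench",hsv[310,450],"plinthtop",hsv[260,320], "z bench",X[310,450],"ztop",X[260,330])
out=p[:,:,::-1].copy()
m=((hsv[...,1]<50)&(hsv[...,2]>120)).astype(np.uint8)*255
c=big(m,(200,220,360,370)); h=cv2.convexHull(c);r=cv2.minAreaRect(h)
b=cv2.boxPoints(r);a=cv2.approxPolyDP(h,8,True)[:,0];print("plinth poly",a.tolist(),r)
for q in b: print(np.round(q,1),np.round(ray("top",q,70),1))
cv2.polylines(out,[b.astype(int)],True,(0,0,255),1)
bg=hsv[310,450]
m=((hsv[...,2]<165)&(hsv[...,1]>110)).astype(np.uint8)*255
c=big(m,(346,252,420,298)); r=cv2.minAreaRect(c);b=cv2.boxPoints(r);print("wedge",r,cv2.contourArea(c))
for q in b: print(np.round(q,1),[np.round(ray("top",q,z)[:2],1) for z in(3,16)])
cv2.polylines(out,[b.astype(int)],True,(0,255,0),1)
print("z along wedge",[(u,np.round(np.median(X[268:280,u,2]),1)) for u in range(346,420,5)])
# others
for n,(u,v) in dict(torch=(165,265),jar=(254,203),sd_tip=(344,313),sd_end=(415,324)).items(): print(n,np.round(X[v,u],0))
cv2.imwrite("pics/crop.png",cv2.resize(out[220:360,200:430],None,fx=3.4,fy=3.4,interpolation=cv2.INTER_CUBIC))
E
```

```text
hsv wedge [ 14 165 127] bench [ 18  99 150] plinthtop [ 28  20 153] z bench [ 475.31500642 -339.29833634    1.3188289 ] ztop [569.61313285 -79.98833429  72.00630017]
plinth poly [[239, 232], [344, 251], [324, 358], [217, 337]] ((281.056396484375, 294.2146301269531), (109.83968353271484, 109.26933288574219), 11.181754112243652)
[216.6 337.2] [410.1 143.4  70. ]
[237.8 230. ] [627.6 110.1  70. ]
[345.5 251.3] [ 588.4 -111.3   70. ]
[324.3 358.5] [373.4 -72.5  70. ]
wedge ((378.9144287109375, 273.36962890625), (62.0040168762207, 26.573150634765625), 3.5763344764709473) 1550.0
[347.1 284.7] [array([ 524.3, -119.1]), array([ 523.6, -118.4])]
[348.8 258.2] [array([ 581.6, -121.8]), array([ 580.2, -121.1])]
[410.7 262. ] [array([ 576.1, -255.4]), array([ 574.8, -253.1])]
[409.  288.6] [array([ 519. , -251.8]), array([ 518.3, -249.5])]
z along wedge [(346, np.float64(0.1)), (351, np.float64(3.0)), (356, np.float64(3.7)), (361, np.float64(5.5)), (366, np.float64(7.2)), (371, np.float64(6.2)), (376, np.float64(8.8)), (381, np.float64(9.4)), (386, np.float64(10.5)), (391, np.float64(10.7)), (396, np.float64(12.4)), (401, np.float64(12.7)), (406, np.float64(14.6)), (411, np.float64(-1.8)), (416, np.float64(-0.7))]
torch [546. 234. 142.]
jar [683.  78.  77.]
sd_tip [ 464. -113.    1.]
sd_end [ 444. -260.   26.]
```

View pics/crop.png

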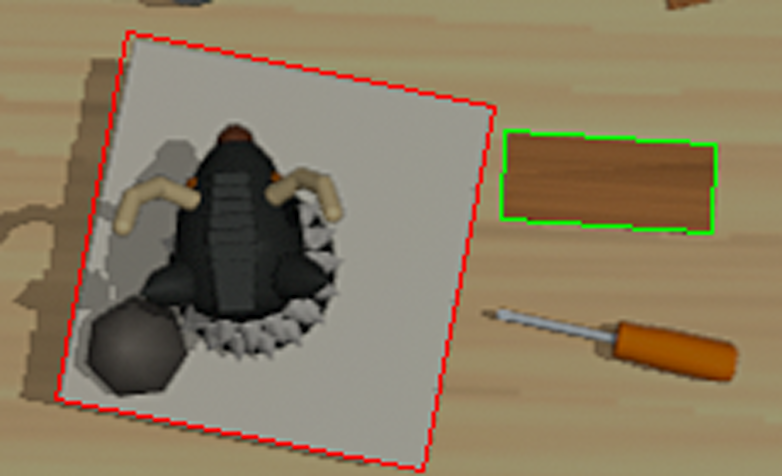

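The crop confirms the choice: the green box on the wedge measures 131x57 mm and its height rises from 3 to about 15 mm towards the right. The plinth box is about 220 mm square, centred near (500,17) with yaw about -9.7°. That puts the short foot at about (569,-81). The bottle near the start is avoided by moving +y first.

Emit:
servo_tool(
  motion=[
    {"travel":[-0.036,0.135,0],"rot":[0,0,0],"hand":0.33},
    {"travel":[-0.036,0.135,0],"rot":[0,0,0],"hand":0.33},
    {"travel":[-0.036,0.135,0],"rot":[0,0,0],"hand":0.33},
    {"travel":[-0.036,0.135,0],"rot":[0,0,0],"hand":0.33},
    {"travel":[-0.036,0.135,0],"rot":[0,0,0],"hand":0.33},
    {"travel":[-0.155,0.018,0],"rot":[0,0,0],"hand":0.33},
    {"travel":[-0.155,0.018,0],"rot":[0,0,0],"hand":0.33},
    {"travel":[-0.155,0.018,0],"rot":[0,0,0],"hand":0.33},
    {"travel":[-0.155,0.018,0],"rot":[0,0,0],"hand":0.33},
    {"travel":[-0.155,0.018,0],"rot":[0,0,0],"hand":0.33},
  ],
)

```text
clock: 0.93
position: [344.5, -355.5, 231.3]
ee_rot: [-0.131, 0.991, 0.0, 0.0]
contact_force: [-0.2, -0.5, 0.0]
gripper_width: 27.9
grasp_force: 0.0
```

Emit:
servo_tool(
  motion=[
    {"travel":[0,0,0],"rot":[0,0,-0.0181],"hand":0.33},
    {"travel":[0,0,0],"rot":[0,0,-0.0181],"hand":0.33},
    {"travel":[0,0,0],"rot":[0,0,-0.0181],"hand":0.33},
    {"travel":[0,0,0],"rot":[0,0,-0.0181],"hand":0.33},
    {"travel":[0,0,0],"rot":[0,0,-0.0181],"hand":0.33},
    {"travel":[0,0,0],"rot":[0,0,-0.0181],"hand":0.33},
    {"travel":[0,0,0],"rot":[0,0,-0.0181],"hand":0.33},
    {"travel":[0,0,0],"rot":[0,0,-0.0181],"hand":0.33},
    {"travel":[0,0,0],"rot":[0,0,-0.0181],"hand":0.33},
    {"travel":[0,0,0],"rot":[0,0,-0.0181],"hand":0.33},
  ],
)

```text
clock: 1.77
position: [343.0, -356.6, 230.9]
ee_rot: [-0.646, 0.763, 0.001, -0.0]
contact_force: [0.4, -1.0, 0.4]
gripper_width: 28.1
grasp_force: 0.0
```

```bash
cat >> h.py <<'E'
C=np.array([499.9,17.4]);yaw=np.radians(-9.7);ex=np.array([np.cos(yaw),np.sin(yaw)]);ey=np.array([-ex[1],ex[0]])
def goal(px,py,z):  # plinth-frame target -> tool-axis travel (fraction of full scale)
    from scipy.spatial.transform import Rotation as Ro
    s=sensors.read_state();R=Ro.from_quat(s["ee_rot"])
    g=np.r_[C+px*ex+py*ey,z];d=R.inv().apply(g-s["position"])
    q=(np.array(s["position"])[:2]-C)
    print("t",s["clock"],"plinth xy",np.round([q@ex,q@ey],1),"z",round(s["position"][2],1),"F",np.round(s["contact_force"],1),"w",s["gripper_width"])
    print("tool travel mm",np.round(d,1),"frac",np.round(d/250,4),"yaw err deg",np.degrees(np.arctan2(*(R.apply([0,1,0])[:2]@np.c_[ey,-ex]))).round(2),"tilt",R.apply([0,0,1]).round(3))
E
python3 -c "
from h import *
goal(85,-288,4)"
```

```text
t 1.7667 plinth xy [ -91.7 -395.1] z 230.9 F [ 0.4 -1.   0.4] w 28.120561272479662
tool travel mm [-106.2 -177.3  226.8] frac [-0.4248 -0.7092  0.9071] yaw err deg -0.23 tilt [-0.001  0.001 -1.   ]
```

Emit:
servo_tool(
  motion=[
    {"travel":[-0.07,-0.118,0],"rot":[0,0,0],"hand":0.33},
    {"travel":[-0.07,-0.118,0],"rot":[0,0,0],"hand":0.33},
    {"travel":[-0.07,-0.118,0.08],"rot":[0,0,0],"hand":0.33},
    {"travel":[-0.07,-0.118,0.08],"rot":[0,0,0],"hand":0.33},
    {"travel":[-0.07,-0.118,0.08],"rot":[0,0,0],"hand":0.33},
    {"travel":[-0.07,-0.118,0.08],"rot":[0,0,0],"hand":0.33},
    {"travel":[0,0,0.12],"rot":[0,0,0],"hand":0.33},
    {"travel":[0,0,0.12],"rot":[0,0,0],"hand":0.33},
    {"travel":[0,0,0.12],"rot":[0,0,0],"hand":0.33},
    {"travel":[0,0,0.1],"rot":[0,0,0],"hand":0.33},
  ],
)

```text
clock: 2.6
position: [534.5, -282.7, 33.6]
ee_rot: [-0.644, 0.765, 0.001, -0.001]
contact_force: [0.1, -0.2, -0.0]
gripper_width: 28.1
grasp_force: 0.0
```

Emit:
servo_tool(
  motion=[
    {"travel":[0,0,0.05],"rot":[0,0,0],"hand":0.33},
    {"travel":[0,0,0.04],"rot":[0,0,0],"hand":0.33},
    {"travel":[0,0,0],"rot":[0,0,0],"hand":0.33},
    {"travel":[0,0,0],"rot":[0,0,0],"hand":0.33},
  ],
)

```text
clock: 2.93
position: [535.6, -283.5, 13.7]
ee_rot: [-0.644, 0.765, 0.0, -0.0]
contact_force: [0.7, -0.6, 0.1]
gripper_width: 28.5
grasp_force: 0.0
```

Run:
```python
from h import *
goal(85,-288,4)
p,d=get_image("wrist");cv2.imwrite("pics/w1.png",p[:,:,::-1])
```

```text
t 2.9333 plinth xy [  85.9 -290.6] z 13.7 F [ 0.7 -0.6  0.1] w 28.509800136446582
tool travel mm [-2.6  0.9  9.7] frac [-0.0105  0.0037  0.0389] yaw err deg 0.07 tilt [-0. -0. -1.]
```

View pics/w1.png

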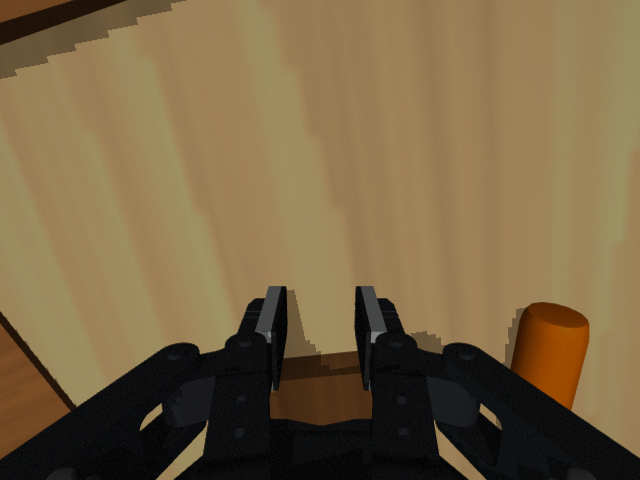

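The wrist view shows the two pads about 28 mm apart, with the wedge's butt just ahead of them at about (320,365), slightly turned. The screwdriver handle at (550,340) is well clear.

Emit:
servo_tool(
  motion=[
    {"travel":[0,0.003,0.02],"rot":[0,0,0],"hand":0.33},
    {"travel":[0,0,0.02],"rot":[0,0,0],"hand":0.33},
    {"travel":[-0.018,0,0],"rot":[0,0,0],"hand":0.33},
    {"travel":[-0.018,0,0],"rot":[0,0,0],"hand":0.33},
    {"travel":[-0.018,0,0],"rot":[0,0,0],"hand":0.33},
    {"travel":[-0.014,0,0],"rot":[0,0,0],"hand":0.33},
    {"travel":[-0.014,0,0],"rot":[0,0,0],"hand":0.33},
    {"travel":[-0.014,0,0],"rot":[0,0,0],"hand":0.33},
    {"travel":[-0.014,0,0],"rot":[0,0,0],"hand":0.33},
    {"travel":[-0.014,0,0],"rot":[0,0,0],"hand":0.33},
  ],
)

```text
clock: 3.82
position: [540.1, -252.4, 3.9]
ee_rot: [-0.644, 0.765, -0.0, -0.0]
contact_force: [-0.1, -1.8, 0.2]
gripper_width: 28.0
grasp_force: 0.2
```

Emit:
servo_tool(
  motion=[
    {"travel":[-0.014,0,0],"rot":[0,0,0],"hand":0.33},
    {"travel":[-0.014,0,0],"rot":[0,0,0],"hand":0.33},
    {"travel":[-0.014,0,0],"rot":[0,0,0],"hand":0.33},
    {"travel":[0,0,0],"rot":[0,0,0],"hand":0.33},
  ],
)

```text
clock: 4.15
position: [542.0, -241.7, 3.8]
ee_rot: [-0.644, 0.765, 0.0, 0.0]
contact_force: [-0.2, -0.3, -0.5]
gripper_width: 28.4
grasp_force: 0.0
```

```bash
cat > meas.py <<'E'
from h import *
import sys
goal(85,-245,4)
p,d=get_image("top");cv2.imwrite(f"pics/{sys.argv[1]}.png",cv2.resize(p[220:360,220:450,::-1],None,fx=3.4,fy=3.4,interpolation=cv2.INTER_CUBIC))
hsv=cv2.cvtColor(p,cv2.COLOR_RGB2HSV)
m=((hsv[...,1]<50)&(hsv[...,2]>120)).astype(np.uint8)*255
r=np.zeros_like(m);r[220:370,200:360]=m[220:370,200:360]
cs,_=cv2.findContours(r,cv2.RETR_EXTERNAL,cv2.CHAIN_APPROX_NONE);h=cv2.convexHull(max(cs,key=cv2.contourArea))
print("plinth rect",cv2.minAreaRect(h),cv2.approxPolyDP(h,8,True)[:,0].tolist())
m=((hsv[...,2]<165)&(hsv[...,2]>70)&(hsv[...,1]>130)&(hsv[...,0]<17)).astype(np.uint8)*255
r=np.zeros_like(m);r[240:302,330:420]=m[240:302,330:420]
cs,_=cv2.findContours(r,cv2.RETR_EXTERNAL,cv2.CHAIN_APPROX_NONE);c=max(cs,key=cv2.contourArea);w=cv2.minAreaRect(c);print("wedge",w)
for q in cv2.boxPoints(w):
    g=ray("top",q,10)[:2]-C;print(np.round(q,1),"plinth frame",np.round([g@ex,g@ey],1))
E
python3 meas.py t2
```

```text
t 4.15 plinth xy [  85.1 -248.4] z 3.8 F [-0.2 -0.3 -0.5] w 28.400966997648563
tool travel mm [-3.4  0.1 -0.2] frac [-0.0134  0.0005 -0.0009] yaw err deg 0.05 tilt [ 0.  0. -1.]
plinth rect ((328.15411376953125, 281.68408203125), (60.10453414916992, 122.56471252441406), 2.045408248901367) [[306, 220], [359, 227], [356, 344], [309, 325], [299, 257]]
wedge ((382.5405578613281, 282.75677490234375), (31.564605712890625, 2.3015856742858887), 9.462321281433105)
[366.8 281.3] plinth frame [  61.7 -170. ]
[367.2 279. ] plinth frame [  66.6 -169.9]
[398.3 284.2] plinth frame [  68.3 -237. ]
[397.9 286.5] plinth frame [  63.4 -237. ]
```

View pics/t2.png

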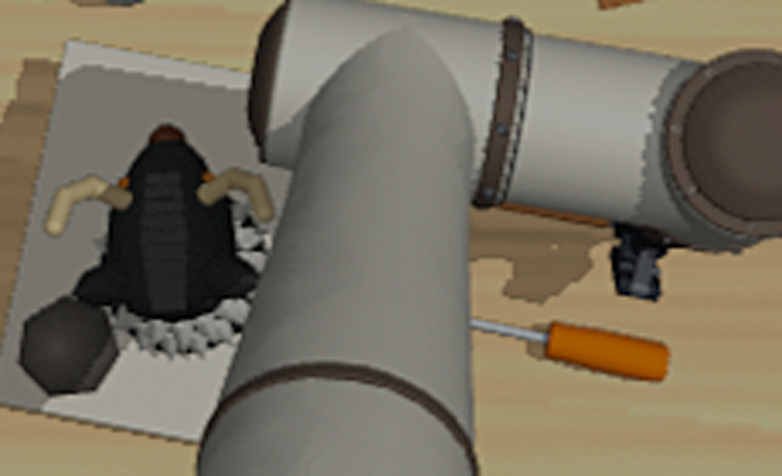

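The arm hides most of the wedge. Its visible -x edge runs parallel to the plinth at plinth x of about 62, so it is aligned and covers the foot (75 to 95). I continue slowly.

Emit:
servo_tool(
  motion=[
    {"travel":[-0.012,0,0],"rot":[0,0,0],"hand":0.33},
    {"travel":[-0.012,0,0],"rot":[0,0,0],"hand":0.33},
    {"travel":[-0.012,0,0],"rot":[0,0,0],"hand":0.33},
    {"travel":[-0.012,0,0],"rot":[0,0,0],"hand":0.33},
    {"travel":[-0.012,0,0],"rot":[0,0,0],"hand":0.33},
    {"travel":[-0.01,0,0],"rot":[0,0,0],"hand":0.33},
    {"travel":[-0.01,0,0],"rot":[0,0,0],"hand":0.33},
    {"travel":[-0.01,0,0],"rot":[0,0,0],"hand":0.33},
    {"travel":[-0.01,0,0],"rot":[0,0,0],"hand":0.33},
  ],
)

```text
clock: 4.95
position: [546.1, -217.5, 3.8]
ee_rot: [-0.644, 0.765, 0.0, 0.0]
contact_force: [-0.7, -0.3, -0.8]
gripper_width: 28.1
grasp_force: 0.1
```

Run:
```python
from h import *
goal(85,-218,4)
p,d=get_image("side");cv2.imwrite("pics/s2.png",cv2.resize(p[180:380,230:480,::-1],None,fx=3,fy=3,interpolation=cv2.INTER_CUBIC))
```

```text
t 4.95 plinth xy [  85.1 -223.7] z 3.8 F [-0.7 -0.3 -0.8] w 28.137614326950555
tool travel mm [-5.7  0.2 -0.2] frac [-0.0229  0.0006 -0.0007] yaw err deg 0.08 tilt [ 0.  0. -1.]
```

View pics/s2.png

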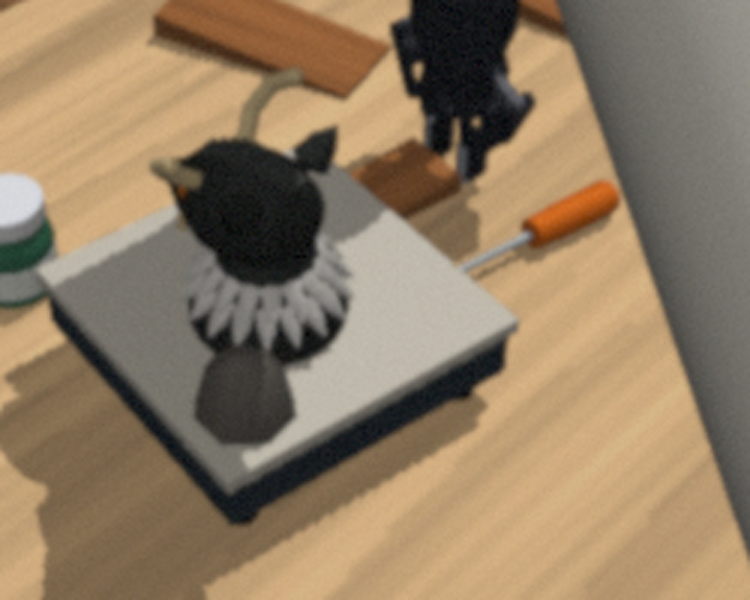

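Run:
```python
from h import *
for c in [(412,141),(461,181),(404,216)]:
    g=ray("side",(230+c[0]/3,180+c[1]/3),15 if c[1]<200 else 9)[:2]-C; print(c,np.round([g@ex,g@ey],1))
```

```text
(412, 141) [ 114.7 -207. ]
(461, 181) [  58.1 -206.7]
(404, 216) [  57.9 -154.3]
```

Emit:
servo_tool(
  motion=[
    {"travel":[-0.008,0,0],"rot":[0,0,0],"hand":0.33},
    {"travel":[-0.008,0,0],"rot":[0,0,0],"hand":0.33},
    {"travel":[-0.004,0,0],"rot":[0,0,0],"hand":0.33},
  ],
)

```text
clock: 5.25
position: [547.0, -212.6, 3.8]
ee_rot: [-0.644, 0.765, -0.0, 0.0]
contact_force: [-0.6, -1.6, 0.0]
gripper_width: 28.5
grasp_force: 0.2
```

Emit:
servo_tool(
  motion=[
    {"travel":[-0.004,0,0],"rot":[0,0,0],"hand":0.33},
    {"travel":[-0.004,0,0],"rot":[0,0,0],"hand":0.33},
    {"travel":[-0.004,0,0],"rot":[0,0,0],"hand":0.33},
    {"travel":[-0.004,0,0],"rot":[0,0,0],"hand":0.33},
  ],
)

```text
clock: 5.58
position: [547.6, -208.8, 3.8]
ee_rot: [-0.644, 0.765, -0.0, -0.0]
contact_force: [-0.4, 0.0, 0.2]
gripper_width: 27.7
grasp_force: 0.2
```

Emit:
servo_tool(
  motion=[
    {"travel":[-0.004,0,0],"rot":[0,0,0],"hand":0.33},
    {"travel":[-0.004,0,0],"rot":[0,0,0],"hand":0.33},
    {"travel":[-0.004,0,0],"rot":[0,0,0],"hand":0.33},
    {"travel":[-0.004,0,0],"rot":[0,0,0],"hand":0.33},
  ],
)

```text
clock: 5.92
position: [548.3, -204.9, 3.8]
ee_rot: [-0.644, 0.765, -0.0, 0.0]
contact_force: [-1.0, -0.8, -0.3]
gripper_width: 27.7
grasp_force: 0.2
```

The wedge spans plinth x 58 to 115 (centre 86) and is well aligned. I continue in 1 mm steps, watching the force.

Emit:
servo_tool(
  motion=[
    {"travel":[-0.004,0,0],"rot":[0,0,0],"hand":0.33},
    {"travel":[-0.004,0,0],"rot":[0,0,0],"hand":0.33},
    {"travel":[-0.004,0,0],"rot":[0,0,0],"hand":0.33},
    {"travel":[-0.004,0,0],"rot":[0,0,0],"hand":0.33},
  ],
)

```text
clock: 6.25
position: [549.0, -200.9, 3.8]
ee_rot: [-0.644, 0.765, -0.0, 0.0]
contact_force: [1.1, 0.2, 0.7]
gripper_width: 28.3
grasp_force: 0.2
```

Emit:
servo_tool(
  motion=[
    {"travel":[-0.004,0,0],"rot":[0,0,0],"hand":0.33},
    {"travel":[-0.004,0,0],"rot":[0,0,0],"hand":0.33},
    {"travel":[-0.004,0,0],"rot":[0,0,0],"hand":0.33},
    {"travel":[-0.004,0,0],"rot":[0,0,0],"hand":0.33},
  ],
)

```text
clock: 6.58
position: [549.7, -197.0, 3.8]
ee_rot: [-0.644, 0.765, 0.0, -0.0]
contact_force: [-0.6, 0.7, 0.8]
gripper_width: 28.0
grasp_force: 0.2
```

Emit:
servo_tool(
  motion=[
    {"travel":[-0.004,0,0],"rot":[0,0,0],"hand":0.33},
    {"travel":[-0.004,0,0],"rot":[0,0,0],"hand":0.33},
    {"travel":[-0.004,0,0],"rot":[0,0,0],"hand":0.33},
    {"travel":[-0.004,0,0],"rot":[0,0,0],"hand":0.33},
  ],
)

```text
clock: 6.92
position: [550.2, -193.4, 3.8]
ee_rot: [-0.644, 0.765, -0.0, -0.0]
contact_force: [-0.4, -3.7, -0.1]
gripper_width: 28.4
grasp_force: 1.9
```

Emit:
servo_tool(
  motion=[
    {"travel":[0,0,0],"rot":[0,0,0],"hand":0.33},
    {"travel":[0,0,0],"rot":[0,0,0],"hand":0.33},
  ],
)

```text
clock: 7.08
position: [550.2, -193.3, 3.8]
ee_rot: [-0.644, 0.765, -0.0, -0.0]
contact_force: [0.6, -3.2, 0.7]
gripper_width: 28.5
grasp_force: 1.2
```

Emit:
servo_tool(
  motion=[
    {"travel":[-0.002,0,0],"rot":[0,0,0],"hand":0.33},
    {"travel":[0,0,0],"rot":[0,0,0],"hand":0.33},
  ],
)

```text
clock: 7.25
position: [550.3, -193.0, 3.8]
ee_rot: [-0.644, 0.765, -0.0, -0.0]
contact_force: [-0.6, -4.4, 0.5]
gripper_width: 28.4
grasp_force: 2.2
```

Emit:
servo_tool(
  motion=[
    {"travel":[0.02,0,0],"rot":[0,0,0],"hand":0.33},
    {"travel":[0.06,0,0],"rot":[0,0,0],"hand":0.33},
    {"travel":[0.06,0,-0.04],"rot":[0,0,0],"hand":0.33},
    {"travel":[0,0,-0.15],"rot":[0,0,0],"hand":0},
    {"travel":[0,0,-0.15],"rot":[0,0,0],"hand":0},
    {"travel":[0,0,-0.15],"rot":[0,0,0],"hand":0},
    {"travel":[0,0,0],"rot":[0,0,0],"hand":0},
  ],
)

```text
clock: 7.83
position: [549.5, -228.3, 134.8]
ee_rot: [-0.645, 0.764, -0.007, 0.005]
contact_force: [0.2, -0.1, 0.9]
gripper_width: 0.1
grasp_force: 0.0
```

Run:
```python
from h import *
d=np.load("pics/top0.npz")["d"];X=cloud("top",d);P=(X[...,:2]-C);a,b=P@ex,P@ey;z=X[...,2]
m=(d>0)&(z>125)&(abs(a)<110)&(abs(b)<110)
print("bust>125: x",a[m].min(),a[m].max(),"y",b[m].min(),b[m].max(),"zmax",z[m].max())
for lim in(20,30,40,50): k=m&(a>lim); print(lim,"min y",b[k].min() if k.any() else None)
goal(88,-90,90)
```

```text
bust>125: x -43.567429738919245 63.25082274996857 y -40.18153386447186 74.49236622114891 zmax 219.85550938956447
20 min y -40.18153386447186
30 min y -36.2562460793138
40 min y -28.604273733768235
50 min y 10.13450827193302
t 7.8333 plinth xy [  90.3 -233.9] z 134.8 F [ 0.2 -0.1  0.9] w 0.05122333606027505
tool travel mm [-143.9    3.    44.6] frac [-0.5757  0.0118  0.1783] yaw err deg -0.02 tilt [ 0.016 -0.004 -1.   ]
```

Emit:
servo_tool(
  motion=[
    {"travel":[-0.094,0,0],"rot":[0,0,0],"hand":0},
    {"travel":[-0.094,0,0],"rot":[0,0,0],"hand":0},
    {"travel":[-0.094,0,0],"rot":[0,0,0],"hand":0},
    {"travel":[-0.094,0,0],"rot":[0,0,0],"hand":0},
    {"travel":[-0.094,0,0],"rot":[0,0,0],"hand":0},
    {"travel":[-0.094,0,0],"rot":[0,0,0],"hand":0},
    {"travel":[0,0,0.08],"rot":[0,0,0],"hand":0},
    {"travel":[0,0,0.06],"rot":[0,0,0],"hand":0},
    {"travel":[0,0,0],"rot":[0,0,0],"hand":0},
    {"travel":[0,0,0],"rot":[0,0,0],"hand":0},
  ],
)

```text
clock: 8.67
position: [568.0, -88.0, 90.6]
ee_rot: [-0.644, 0.765, 0.001, -0.001]
contact_force: [-0.8, 0.3, 0.9]
gripper_width: -0.1
grasp_force: 0.0
```

```bash
python3 -c "
from h import *
goal(88,-90,72)"
```

```text
t 8.6667 plinth xy [ 84.9 -92.4] z 90.6 F [-0.8  0.3  0.9] w -0.06868637267478489
tool travel mm [-2.4 -3.2 18.6] frac [-0.0096 -0.0127  0.0744] yaw err deg 0.06 tilt [-0.002 -0.    -1.   ]
```

Emit:
servo_tool(
  motion=[
    {"travel":[-0.016,-0.004,0.02],"rot":[0,0,0],"hand":0},
    {"travel":[0,0,0.02],"rot":[0,0,0],"hand":0},
    {"travel":[0,0,0.02],"rot":[0,0,0],"hand":0},
    {"travel":[0,0,0.008],"rot":[0,0,0],"hand":0},
    {"travel":[0,0,0],"rot":[0,0,0],"hand":0},
  ],
)

```text
clock: 9.08
position: [569.7, -84.6, 73.8]
ee_rot: [-0.644, 0.765, 0.0, -0.0]
contact_force: [-0.6, -0.7, -0.9]
gripper_width: -0.0
grasp_force: 0.0
```

Emit:
servo_tool(
  motion=[
    {"travel":[0,0,0.002],"rot":[0,0,0],"hand":0},
    {"travel":[0,0,0.002],"rot":[0,0,0],"hand":0},
    {"travel":[0,0,0],"rot":[0,0,0],"hand":0},
  ],
)

```text
clock: 9.33
position: [570.2, -84.5, 73.4]
ee_rot: [-0.644, 0.765, -0.0, 0.0]
contact_force: [0.4, -0.6, -0.2]
gripper_width: -0.0
grasp_force: 0.0
```

Emit:
servo_tool(
  motion=[
    {"travel":[0,0,0.003],"rot":[0,0,0],"hand":0},
    {"travel":[0,0,0.003],"rot":[0,0,0],"hand":0},
    {"travel":[0,0,0],"rot":[0,0,0],"hand":0},
  ],
)

```text
clock: 9.58
position: [570.0, -84.4, 71.7]
ee_rot: [-0.644, 0.765, 0.0, -0.0]
contact_force: [0.1, -1.4, 0.2]
gripper_width: -0.1
grasp_force: 0.0
```

Emit:
servo_tool(
  motion=[
    {"travel":[0,0,0.003],"rot":[0,0,0],"hand":0},
    {"travel":[0,0,0.003],"rot":[0,0,0],"hand":0},
    {"travel":[0,0,0],"rot":[0,0,0],"hand":0},
  ],
)

```text
clock: 9.83
position: [570.1, -84.4, 70.2]
ee_rot: [-0.644, 0.765, 0.0, -0.0]
contact_force: [0.4, 0.1, 0.2]
gripper_width: 0.2
grasp_force: 0.0
```

Emit:
servo_tool(
  motion=[
    {"travel":[0,0,0.002],"rot":[0,0,0],"hand":0},
    {"travel":[0,0,0.002],"rot":[0,0,0],"hand":0},
    {"travel":[0,0,0],"rot":[0,0,0],"hand":0},
  ],
)

```text
clock: 10.08
position: [570.1, -84.4, 70.1]
ee_rot: [-0.644, 0.765, -0.0, 0.0]
contact_force: [-2.6, 0.3, 5.0]
gripper_width: 0.2
grasp_force: 2.3
```

Emit:
servo_tool(
  motion=[
    {"travel":[0,0,0.002],"rot":[0,0,0],"hand":0},
    {"travel":[0,0,0],"rot":[0,0,0],"hand":0},
  ],
)

```text
clock: 10.25
position: [570.2, -84.4, 70.0]
ee_rot: [-0.644, 0.765, -0.0, 0.0]
contact_force: [-2.8, 1.0, 6.6]
gripper_width: 0.3
grasp_force: 3.5
```

Emit:
servo_tool(
  motion=[
    {"travel":[0,0,0.002],"rot":[0,0,0],"hand":0},
    {"travel":[0,0,0],"rot":[0,0,0],"hand":0},
  ],
)

```text
clock: 10.42
position: [570.2, -84.4, 69.9]
ee_rot: [-0.644, 0.765, -0.0, 0.0]
contact_force: [-3.2, 1.8, 9.1]
gripper_width: -0.1
grasp_force: 4.6
```

```bash
python3 -c "
from h import *
goal(88,-90,70)"
```

```text
t 10.4167 plinth xy [ 86.4 -88.5] z 69.9 F [-3.2  1.8  9.1] w -0.10303778114198416
tool travel mm [ 1.5 -1.6 -0. ] frac [ 0.0059 -0.0063 -0.0002] yaw err deg 0.04 tilt [ 0. -0. -1.]
```

Emit:
servo_tool(
  motion=[
    {"travel":[0,0,0.003],"rot":[0,0,0],"hand":0},
    {"travel":[0,0,0],"rot":[0,0,0],"hand":0},
    {"travel":[0,0,0],"rot":[0,0,0],"hand":0},
    {"travel":[0,0,0],"rot":[0,0,0],"hand":0},
  ],
)

```text
clock: 10.75
position: [570.2, -84.5, 69.9]
ee_rot: [-0.645, 0.765, -0.0, 0.0]
contact_force: [-4.6, 2.0, 12.3]
gripper_width: 0.1
grasp_force: 6.2
```

Emit:
servo_tool(
  motion=[
    {"travel":[0,0,0],"rot":[0,0,0],"hand":0},
    {"travel":[0,0,0],"rot":[0,0,0],"hand":0},
    {"travel":[0,0,0],"rot":[0,0,0],"hand":0},
    {"travel":[0,0,0],"rot":[0,0,0],"hand":0},
  ],
)

```text
clock: 11.08
position: [570.2, -84.5, 69.9]
ee_rot: [-0.645, 0.765, -0.0, 0.0]
contact_force: [-4.2, 1.3, 12.3]
gripper_width: -0.1
grasp_force: 6.2
```

Emit:
servo_tool(
  motion=[
    {"travel":[0,0,-0.01],"rot":[0,0,0],"hand":0},
    {"travel":[0,0,-0.02],"rot":[0,0,0],"hand":0},
    {"travel":[0.04,0,-0.08],"rot":[0,0,0],"hand":0},
    {"travel":[0.12,0,-0.08],"rot":[0,0,0],"hand":0},
    {"travel":[0.14,0,0],"rot":[0,0,0],"hand":0},
    {"travel":[0.14,0,0],"rot":[0,0,0],"hand":0},
    {"travel":[0.14,0,0],"rot":[0,0,0],"hand":0},
    {"travel":[0,0,0],"rot":[0,0,0],"hand":0},
  ],
)

```text
clock: 11.75
position: [544.2, -231.9, 114.9]
ee_rot: [-0.642, 0.767, -0.0, -0.0]
contact_force: [0.7, 0.2, -0.7]
gripper_width: 0.3
grasp_force: 0.0
```

```bash
python3 meas.py t3
python3 - <<'E'
from h import *
p,d=get_image("side");cv2.imwrite("pics/s3.png",cv2.resize(p[180:380,230:480,::-1],None,fx=3,fy=3,interpolation=cv2.INTER_CUBIC))
E
```

```text
t 11.75 plinth xy [  85.6 -238.2] z 114.9 F [ 0.7  0.2 -0.7] w 0.30633952211990106
tool travel mm [  6.7   0.5 110.9] frac [0.0268 0.0022 0.4437] yaw err deg 0.4 tilt [-0.    -0.001 -1.   ]
plinth rect ((322.4740295410156, 294.51214599609375), (71.36115264892578, 150.8478240966797), 1.4688007831573486) [[359, 220], [348, 369], [285, 369], [292, 220]]
wedge ((365.71148681640625, 276.4422912597656), (20.003841400146484, 7.648528575897217), 11.309932708740234)
[355.2 278.2] plinth frame [  63.4 -144.4]
[356.7 270.7] plinth frame [  79.8 -144.7]
[376.3 274.7] plinth frame [  79.5 -187.3]
[374.8 282.2] plinth frame [  63.1 -187. ]
```

View pics/s3.png

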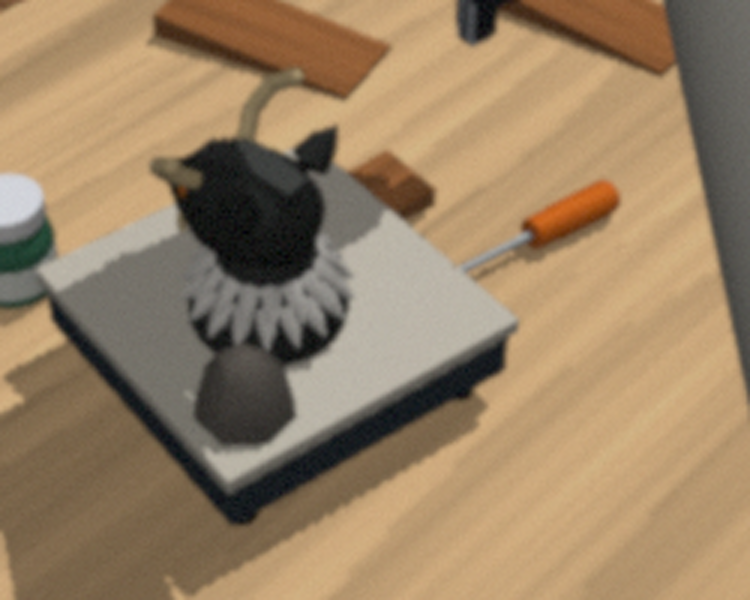

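View pics/t3.png

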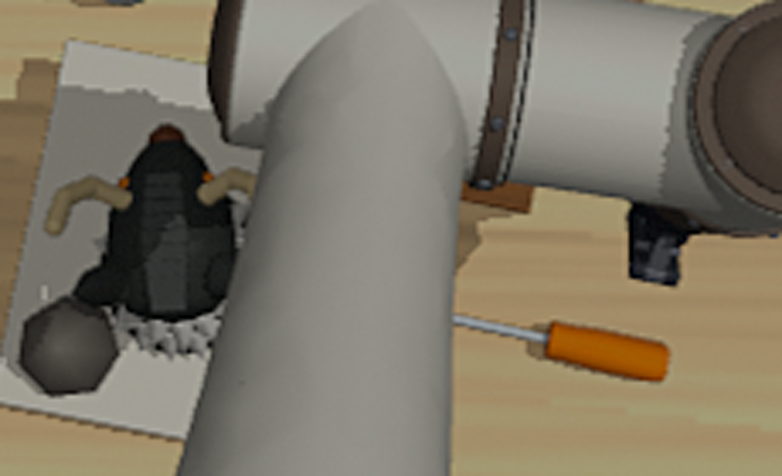

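The press held steady: force rose to 12.3 N with z constant at 69.9 mm. In the side view the wedge sits under the corner (butt at crop (410,185)). The plinth, jar and screwdriver are where they were. The arm is clear, so I hand in.

```bash
python3 -c "
from bench import *
print(job_done())"
```

```text
the job is handed in; nothing more can be done
None
```

The wedge is snug under the short foot, the corner took a 12 N press without rocking, nothing else was moved as far as the final pictures show, and the job was handed in at about 12 s.

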